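# Pack a sold mortar and pestle into its case and shut the lid

## Task

A customer has bought the marble mortar and pestle: pack them into the open wooden case. Lay the pestle down in the narrow bay and stand the mortar upright in the wide bay, setting both down gently without letting them drop, topple or bang, then shut the lid fully; leave the other goods on the stall where they are.

Things in the scene. Friction and masses are not known exactly. Their poses are not given: they have to be found in the camera images.
- case: Fixed wooden case with a hinged lid, outer 193 (x) x 260 (y) x 84 high without the lid. Origin: centre of its underside, on the table; x points from its front wall to its hinged wall (roughly away from the robot), z up. Walls 9 thick, floor 8 thick. A low divider along x (8 thick, y = +9 to +17, top at z = 42) parts it into a narrow bay (floor raised by a wooden bed to z = 26) and a wide bay (floor z = 8)
- narrow_bay (a point): Centre of the narrow bay's floor (top face of its raised bed, 58 below the case's rim); axes as the case. The bay is 175 long (x) and 104 wide (y), with the case's wall on its +y side and the low divider (16 above this floor) on its -y side: a gripper cannot open fully down in it
- wide_bay (a point): Centre of the wide bay's floor (top face, 76 below the case's rim); axes as the case. The bay is 175 (x) by 130 (y), the low divider on its +y side, walls on the others
- hinge (a point): Middle of the lid's hinge axis, which runs along the case's y, at the top of the +x wall (case x = +96.5, z = 84); axes as the case. The lid turns about it
- lid (a joint): Lid angle, rad: 0 shut, 1.57 upright, 2.0 the most it opens; starts open, leaning back past upright. A flat wooden board 193 (from the hinge) x 260 x 10 thick, 0.30 kg; the hinge axis lies in its underside (inner face). Stiff friction hinge (about 0.4 N m): it stays wherever it is left and takes 1 to 5 N at the free edge to move
- lid_edge (a point): Middle of the lid's free edge (193 from the hinge axis), half-way through its thickness
- mortar_mid (a point): Marble mortar: an open, thick-walled round bowl, 98 across at the rim, 66 at the foot, 66 high, about 0.5 kg. This point is on its axis half-way up, 33 above its underside; z up along its axis. The wall is 10 thick at the rim, the mouth 78 across inside, the inner floor 14 above the underside
- pestle_mid (a point): Marble pestle, 155 long, 0.18 kg. Point: on its axis half-way along; z runs along the axis from the bulb (ball of 38 diameter) to the handle end (knob of 26 diameter, 15 long). Between 31 on the bulb side and 54 on the knob side of the point the shaft is 20 thick. It starts leaning in the mortar 46 degrees from vertical, bulb inside, shaft on the rim near the point, handle up and away from the robot, within 40 degrees
- ashtray: Other goods, not to be moved: clear round cut-glass ashtray, 120 across, 34 high. Origin: centre of its underside
- dish: Other goods, not to be moved: square green glass dish, 120 x 120 x 30. Origin: centre of its underside
- candlestick: Other goods, not to be moved: brass candlestick standing, foot 80 across, 135 high. Origin: centre of its underside
- vase: Other goods, not to be moved: blue ceramic vase standing, 86 across, 132 high. Origin: centre of its underside
- bowl: Other goods, not to be moved: brass bowl, 116 across, 45 high. Origin: centre of its underside
- coffee_pot: Other goods, not to be moved: copper coffee pot, 80 across, 75 high, with a straight wooden handle reaching 125 from its axis. Origin: centre of its underside
- tankard: Other goods, not to be moved: steel tankard without handle, 72 across, 85 high. Origin: centre of its underside
Mind the look-alikes: they are no part of the job. What is shaped like the part that bears mortar_mid but green or purple is not meant.

How it is judged:
At the end, for the whole second after the job is handed in: The lid is shut (within 0.035 rad) and still; inside the case the pestle lies flat on the floor of the narrow bay (within 13 degrees of level) and the mortar stands upright (within 7 degrees) on the floor of the wide bay (value of joint lid below 0.035 rad and x of pestle_mid in the frame of case between -0.05 and 0.05 m and y of pestle_mid in the frame of case between 0.017 and 0.121 m and z of pestle_mid in the frame of case between 0.03 and 0.048 m and angle between pestle_mid's own z axis and vertical between 1.35 and 1.8 rad and x of mortar_mid in the frame of case between -0.06 and 0.06 m and y of mortar_mid in the frame of case between -0.1 and -0.01 m and z of mortar_mid in the frame of case between 0.03 and 0.048 m and angle between mortar_mid's own z axis and vertical below 0.12 rad and velocity of joint lid between -0.05 and 0.05 rad/s); the robot touches nothing.
It fails at once if the mortar is dropped into the case: inside it, with its middle below the rim, it moves faster than 0.5 m/s (a free fall of some 13 mm) (linear speed of mortar above 0.5 m/s and z of mortar_mid in the frame of case below 0.084 m and x of mortar_mid in the frame of case between -0.0965 and 0.0965 m and y of mortar_mid in the frame of case between -0.13 and 0.13 m).
It fails at once if the pestle is dropped into the case: inside it, with its middle below the rim, it moves faster than 0.5 m/s (a free fall of some 13 mm) (linear speed of pestle above 0.5 m/s and z of pestle_mid in the frame of case below 0.084 m and x of pestle_mid in the frame of case between -0.0965 and 0.0965 m and y of pestle_mid in the frame of case between -0.13 and 0.13 m).
It fails at once if the pestle is let topple down inside the case instead of being laid down (there it turns faster than 6 rad/s) (angular speed of pestle above 6 rad/s and z of pestle_mid in the frame of case below 0.12 m and x of pestle_mid in the frame of case between -0.0965 and 0.0965 m and y of pestle_mid in the frame of case between -0.13 and 0.13 m).
It fails at once if the mortar or the pestle is banged or pressed against the case (over 60 N for the mortar, over 40 N for the pestle) (contact force between mortar and case above 60 N or contact force between pestle and case above 40 N).
It fails at once if one of the other goods is moved more than 30 mm or knocked over (distance of any of ashtray, dish, candlestick, vase, bowl, coffee_pot, tankard from where it was at the start of the episode above 0.03 m or angle between any of ashtray, dish, candlestick, vase, bowl, coffee_pot, tankard's own z axis and vertical above 0.5 rad).
It also fails if it takes over 72 s, if anything falls off the work surface, if the arm or the gripper's body presses on something with over 40 N, if the wrist force passes 120 N, or if a joint passes its speed limit or range.

## Robot

A 6-joint arm with a two-finger parallel gripper is mounted at the origin on the work surface. World frame = base frame: x ahead of the robot, y to its left, z up, the work surface at z = 0. Lengths are in m, angles in rad, forces in N, time in s.
With the tool pointing down it reaches from about 0.35 to 0.725 m from the base axis. Payload 6 kg.
Tool frame: the origin (TCP) lies at the very end of the fingers, on their centre line; the grasp point (between the pads) lies 19 mm behind it; z points along the fingers, y is the line along which they close (so a half turn about z gives the same grasp; the last joint's range is limited). The gripper opens to 85 mm and grips with 20 to 120 N. Pads are 22 mm wide; open, the fingers measure 114 mm over their backs; the gripper's body (76 mm by 85 mm) begins 54 mm behind the grasp point. The pads swing forward as they close: fully open they stand 13 mm farther back than shut.
Start: joints at [-0.894, 0.04, 0.085, 0, -1.615, -0.334], TCP at [0.202, -0.565, 0.231] pointing down, gripper open.
Joint ranges: [-2.56, 2.56], [-1.29, 2.01], [-1.08, 1.49], [-3.29, 1.98], [-2.81, -0.18], [-2.99, 2.99]. Speed limits (rad/s): [2.57, 2.57, 3.01, 3.14, 3.14, 3.14].

## Interface

Orientations are given as a unit quaternion [w, x, y, z].
In Python, from cell import read_state, capture, camera_model, hand_in gives the robot as it stands.
- The arm moves only by the tool jog_arm, never from a script. Its argument "series" is a list of rows, each a list of 7 numbers: the turn, a rotation vector about the tool's x, y, z in units of 8 degrees (1.0 is 8 degrees), then the shift along the tool's x, y, z in units of 50 mm (1.0 is 50 mm), then the closure, from 0 (fully open) to 1 (shut). In form: [[wx, wy, wz, tx, ty, tz, fingers], ...]. A call has 1 to 20 rows; each row shifts and turns the commanded pose from where the row before left it, along the tool's axes as they then stand; what a row does not reach is not made up. A row lasts 1/10 s, in which the tool goes at most 50 mm and 8.59 degrees, less where a joint would pass 70% of its speed; a pose out of reach is approached as far as the arm can. A call is refused whole if a number of a shift passes 1 or a number of a turn 1, either way. A call with a gripper value outside its range is refused whole. The fingers move at their own pace and stop on an object; the grip force is fixed at half the most. Time passes only in rows, so rows that do not move let the fingers close. It gives the time, the measured TCP pose, the force, the opening and the grip force at its end, in the units of the state.
- read_state(): the state, without advancing time (a new reading comes with each control period).
- capture(name): name is "scene" or "top" or "wrist"; returns (picture, depth): 400x640x3 uint8, blue, green, red; 400x640 float32, m along the optical axis (not along the pixel's ray), 0 where there is no reading.
- camera_model(name): a dict with "vertical_fov" (degrees; the focal length in pixels is half the picture's height over the tangent of half this angle, whatever the lens; pixels are square), "cx", "cy" (the principal point, pixels), "pose" (4x4, takes a point from camera to world coordinates). Camera axes: x right, y down, z forward; pixel columns grow to the right and rows downward; lengths in m; the calibration is good to about 2 mm. A picture is of the moment at which its call begins: read the wrist's pose just before it. camera_model takes no time and is no camera call; for the wrist camera it gives the pose at the moment of the call.
- hand_in(): hands the job in; it is judged then, once.
The state is a dict: "time_s": time; "joint_pos": joint angles; "joint_vel": joint speeds; "joint_torque": joint torques, N m; "ee_pos": TCP position; "ee_rot": TCP orientation; "ft_force": force on the tool from outside, world axes, zero at the start; "wrist_torque": the same for the moment, N m; "gripper_width": finger opening in m; "grasp_force": force on a finger pad.
Only numpy, scipy, OpenCV 4.12 (cv2) and the standard library are available. Lean on these libraries where they do the work, as an engineer would, in place of code of your own. Each camera call takes 0.05 s, during which the arm holds its last target. There are 200 camera calls.

## Working session

There is one attempt and no reset: what is moved stays moved. The work goes in short steps, Python scripts to look and compute and a tool call to move; the robot and the scene stay as the last step left them, time stands still between calls to the robot, and variables do not carry over. Pictures are saved under pics/ and viewed, at most 10 in all, crops included, and the job is handed in when it is done.

Besides the shell and the picture viewer there is one more tool, called after "Emit:" as name(argument=value, ...) on one line, values as JSON. jog_arm: Moves the arm, as the interface text tells. Its arguments: {"type":"object","properties":{"series":{"type":"array","items":{"type":"array","items":{"type":"number"}}}},"required":["series"]}

```bash
mkdir -p pics; ls; cat > h.py <<'E'
import numpy as np, cv2
from cell import *
from scipy.spatial.transform import Rotation as R
def grab(n):
    m=camera_model(n); p,d=capture(n); return m,p,d
def pts(m,d):
    f=200/np.tan(np.radians(m["vertical_fov"]/2)); v,u=np.mgrid[0:400,0:640]
    P=np.stack([(u-m["cx"])/f*d,(v-m["cy"])/f*d,d],-1); T=np.array(m["pose"])
    W=P@T[:3,:3].T+T[:3,3]; W[d==0]=np.nan; return W
E
python3 - <<'E'
from h import *
for n in("scene","top"):
    m,p,d=grab(n); cv2.imwrite(f"pics/{n}0.png",p); np.savez(f"{n}0.npz",p=p,W=pts(m,d)); print(n,np.round(m["pose"],3).tolist(),m["vertical_fov"])
s=read_state(); print(s)
E
```

```text
pics
scene [[-0.17, 0.728, -0.664, 1.221], [0.985, 0.119, -0.122, 0.143], [-0.01, -0.675, -0.738, 0.929], [0.0, 0.0, 0.0, 1.0]] 52.22028791549682
top [[-0.004, -0.992, 0.124, 0.293], [-1.0, 0.005, 0.011, -0.016], [-0.011, -0.124, -0.992, 1.462], [0.0, 0.0, 0.0, 1.0]] 52.11707906675543
{'time_s': 0.1, 'joint_pos': array([-8.94321010e-01,  4.07371553e-02,  8.38874672e-02, -3.92027968e-04,
       -1.61553928e+00, -3.33684798e-01]), 'joint_vel': array([ 0.00022133, -0.00157415,  0.0013413 ,  0.000641  , -0.00104325,
        0.00101641]), 'joint_torque': array([-5.52715486e-03, -3.69342792e+01,  3.48279905e+01,  6.95191339e+00,
       -4.62564232e-03, -5.50129883e-06]), 'ee_pos': array([ 0.2016124 , -0.56477792,  0.23037743]), 'ee_rot': array([-2.13948260e-04, -1.70565758e-01,  9.85345954e-01,  7.91643543e-04]), 'ft_force': array([ 0.3292185 , -0.1504288 ,  0.52273572]), 'wrist_torque': array([-0.03200841, -0.01245057, -0.03000352]), 'grasp_force': 0.0, 'gripper_width': 0.08526060943205514}
```

```bash
sleep 1
```

```text
(no output)
```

View pics/scene0.png

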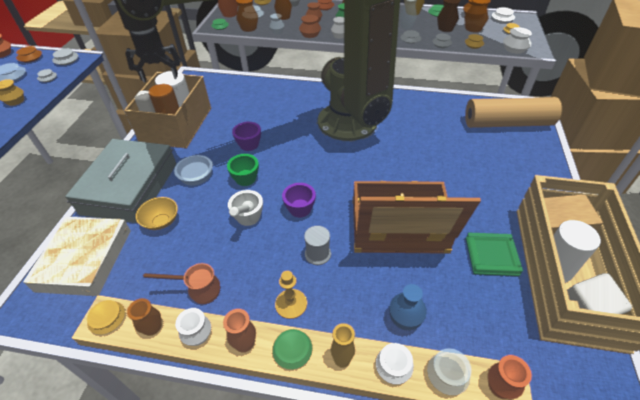

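View pics/top0.png

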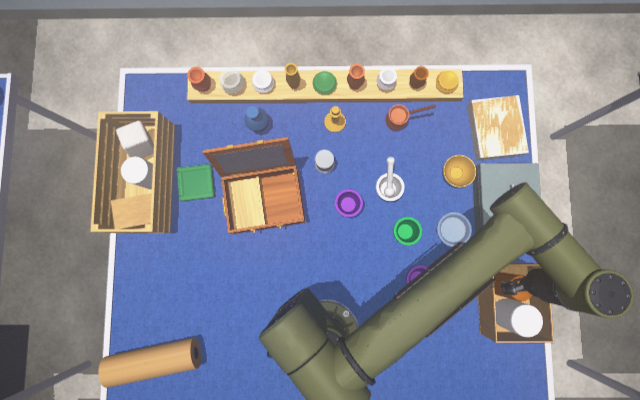

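Candidates for the mortar in the top view are white (390,186) holding a pestle, purple (348,203), green (407,231) and purple (418,278). The white one fits: it is marble with the pestle leaning in it. The case is at about (262,200), with the pale raised bed (narrow bay, +y) on the left and the wide bay on the right.

```bash
python3 - <<'E'
from h import *
t=np.load("top0.npz");s=np.load("scene0.npz")
a=cv2.resize(t["p"][145:215,350:430],None,fx=5,fy=5,interpolation=cv2.INTER_CUBIC)
b=cv2.resize(t["p"][130:240,195:315],None,fx=3.18,fy=3.18,interpolation=cv2.INTER_CUBIC)
cv2.imwrite("pics/crop0.png",np.hstack([a,b[:350,:]]))
W=t["W"]
for n,z,box in(("top",t,(350,430,145,215)),("scene",s,(220,275,180,235))):
    u0,u1,v0,v1=box; w=z["W"][v0:v1,u0:u1].reshape(-1,3); c=z["p"][v0:v1,u0:u1].reshape(-1,3).astype(int)
    white=(c.min(1)>110)&(np.ptp(c,axis=1)<45)&np.isfinite(w[:,0])&(w[:,2]>.01)
    w=w[white]; print(n,len(w),w.min(0),w.max(0))
    rim=w[(w[:,2]>.056)&(w[:,2]<.07)]
    print("rim",len(rim),np.median(rim,0),rim.min(0),rim.max(0))
    hi=w[w[:,2]>.078]; cc=hi.mean(0); ax=np.linalg.svd(hi-cc)[2][0]; print("shaft",len(hi),cc,ax,hi.min(0),hi.max(0))
# case rim points
for v,u in((205,223),(230,229),(222,303),(170,222),(163,298),(148,206),(139,290),(205,245),(200,283),(190,262)): print(u,v,np.round(W[v,u],4))
w=W[130:240,195:315].reshape(-1,3)
r=w[(abs(w[:,2]-.084)<.006)]; r=r[np.isfinite(r[:,0])]
print(len(r),cv2.minAreaRect(r[:,:2].astype(np.float32)))
f=w[(abs(w[:,2]-.026)<.004)]; print("bed",len(f),cv2.minAreaRect(f[:,:2].astype(np.float32)))
f=w[(abs(w[:,2]-.008)<.004)]; print("wide",len(f),f.min(0),f.max(0))
E
```

```text
top 704 [ 0.45267134 -0.26917949  0.01022015] [ 0.59445408 -0.17539399  0.13807803]
rim 241 [ 0.50433475 -0.22403983  0.06401756] [ 0.45267134 -0.26917949  0.05631612] [ 0.54728824 -0.17539399  0.06983804]
shaft 131 [ 0.56114884 -0.2191134   0.10914642] [-0.74009393 -0.03821544 -0.67141683] [ 0.52642411 -0.23082604  0.07848856] [ 0.59445408 -0.20714747  0.13807803]
scene 732 [ 0.45544306 -0.27452647  0.01691866] [ 0.59631763 -0.17725245  0.1351869 ]
rim 340 [ 0.49614488 -0.21880453  0.06585654] [ 0.45544306 -0.27452647  0.05607886] [ 0.55300542 -0.17725245  0.06989021]
shaft 113 [ 0.57777367 -0.21772782  0.11760229] [ 0.77972485 -0.05209645  0.62395121] [ 0.53164922 -0.23274953  0.07924126] [ 0.59631763 -0.20810733  0.1351869 ]
223 205 [0.4431 0.3551 0.0515]
229 230 [0.3548 0.3237 0.085 ]
303 222 [0.3831 0.0771 0.0446]
222 170 [0.5495 0.338  0.1409]
298 163 [0.6005 0.0986 0.0023]
206 148 [ 0.6597  0.4375 -0.002 ]
290 139 [ 0.6913  0.1287 -0.0016]
245 205 [0.4456 0.284  0.0246]
283 200 [0.4643 0.1511 0.0105]
262 190 [0.5008 0.2267 0.0115]
748 ((0.46019983291625977, 0.21447999775409698), (0.19976526498794556, 0.26117441058158875), 8.358129501342773)
bed 1315 ((0.5273977518081665, 0.281826913356781), (0.3505956530570984, 0.3720943331718445), 9.136809349060059)
wide 1863 [0.32551964 0.04018066 0.00400016] [0.72611245 0.47819225 0.01199432]
```

View pics/crop0.png

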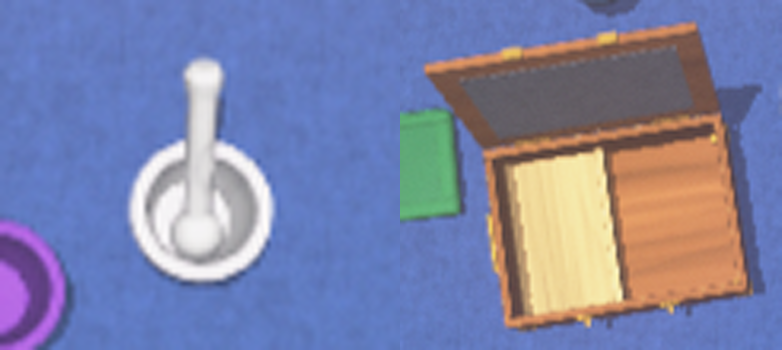

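The crop confirms the white marble mortar with its pestle (bulb low at crop (197,232), handle end at (204,75)). It also shows the case turned about +8°. Next I fit the pestle axis, mortar axis and case pose, and write a helper that converts a goal pose into move units.

```bash
cat >> h.py <<'E'
def cur():
    s=read_state(); q=np.array(s["ee_rot"]); return np.array(s["ee_pos"]),R.from_quat(q[[1,2,3,0]])
def rot(z,y):
    z=np.array(z,float);z/=np.linalg.norm(z);y=np.array(y,float);y-=z*(y@z);y/=np.linalg.norm(y)
    return R.from_matrix(np.stack([np.cross(y,z),y,z],1))
def delta(goal,p=None,r=None,seq=False):
    """goal list of (pos,Rot); prints per leg: total turn (8deg units, tool axes) and shift (50mm units) in tool axes at leg START"""
    p0,r0=cur(); p=p0 if p is None else p; r=r0 if r is None else r
    for g,G in goal:
        w=(r.inv()*G).as_rotvec()/np.radians(8); print("turn",np.round(w,2),"shift@start",np.round(r.inv().apply(g-p)/.05,2),"shift@end",np.round(G.inv().apply(g-p)/.05,2)); p,r=g,G
E
python3 - <<'E'
from h import *
from scipy.optimize import least_squares as LS
t=np.load("top0.npz");s=np.load("scene0.npz")
A=[];Rm=[]
for z,(u0,u1,v0,v1) in((t,(350,430,145,215)),(s,(220,275,180,235))):
    w=z["W"][v0:v1,u0:u1].reshape(-1,3); c=z["p"][v0:v1,u0:u1].reshape(-1,3).astype(int)
    k=(c.min(1)>90)&(np.ptp(c,axis=1)<45)&np.isfinite(w[:,0]); w=w[k]
    h=w[(w[:,2]>.078)&(w[:,2]<.118)]; A.append(h); Rm.append(w[(w[:,2]>.06)&(w[:,2]<.0695)])
def ax(q,sub):
    # point at z=.09
    d=np.array([q[2],q[3],1]);d/=np.linalg.norm(d);v=sub-np.array([q[0],q[1],.09]);return np.linalg.norm(np.cross(v,d),axis=1)-.010
for h in(A[0],A[1],np.vstack(A)):
    o=LS(ax,[.545,-.22,1.,0],args=(h,),loss="soft_l1",f_scale=.002); q=o.x; print("pestle",len(h),q,"tilt",np.degrees(np.arctan(np.hypot(q[2],q[3]))),"az",np.degrees(np.arctan2(q[3],q[2])),np.std(o.fun))
for r in Rm+[np.vstack(Rm)]:
    o=LS(lambda q:np.maximum(abs(np.hypot(r[:,0]-q[0],r[:,1]-q[1])-.044)-.005,0),[.503,-.222],loss="soft_l1",f_scale=.003);print("mortar",o.x)
# case rim: points in |z-.084|<5 within 9mm band
for z,(u0,u1,v0,v1) in((t,(195,315,130,240)),(s,(345,480,175,260))):
    w=z["W"][v0:v1,u0:u1].reshape(-1,3); w=w[abs(w[:,2]-.084)<.005]
    def f(q):
        c,n=np.cos(q[2]),np.sin(q[2]);d=w[:,:2]-q[:2];x=d@[c,n];y=d@[-n,c]
        e=np.maximum(abs(x)-.092,abs(y)-.1255) # signed dist to rim midline (box)
        return np.maximum(abs(e)-.0045,0)
    o=LS(f,[.457,.2145,np.radians(8)],loss="soft_l1",f_scale=.002);print("case",len(w),o.x[:2],np.degrees(o.x[2]))
    c,n=np.cos(o.x[2]),np.sin(o.x[2]);a=z["W"][v0:v1,u0:u1].reshape(-1,3);d=a[:,:2]-o.x[:2];x=d@[c,n]-.0965;y=d@[-n,c]
    k=(a[:,2]>.13)&(a[:,2]<.4)&(abs(y)<.1);print("lid",k.sum(),np.degrees(np.median(np.arctan2(a[k,2]-.084,x[k]))), a[k].max(0))
E
```

```text
pestle 77 [ 0.551654   -0.22079077  1.03649879  0.06820606] tilt 46.08861307694581 az 3.7648796666819546 0.002004074902502514
pestle 49 [ 0.55167434 -0.22312576  1.12455289  0.11440869] tilt 48.50159281416331 az 5.809116213109329 0.000753957716941515
pestle 126 [ 0.55199974 -0.22197461  1.08547208  0.08165647] tilt 47.427477803130415 az 4.3020685335599 0.0018016112423812696
mortar [ 0.4967687  -0.22369902]
mortar [ 0.50377705 -0.22589606]
mortar [ 0.50191851 -0.2249103 ]
case 688 [0.46016146 0.21398017] 8.832372529833426
lid 1535 78.07169067021633 [0.61812414 0.33501612 0.2791375 ]
case 592 [0.46768332 0.21256281] 8.140992545682955
lid 2915 75.62475517766502 [0.62361965 0.33088979 0.27839646]
```

```bash
python3 - <<'E'
from h import *
n=np.array([.686,.052,-.725]);n/=np.linalg.norm(n);y=[-.075,.997,0];g=np.array([.558,-.2215,.082])
G=rot(n,y)
p,r=cur(); D=rot([0,0,-1],y)
delta([(np.array([.40,-.24,.26]),D),(g-.09*n,G),(g,G)])
E
```

```text
turn [ 0.01 -0.    1.92] shift@start [-5.92  4.78 -0.59] shift@end [-4.44  6.18 -0.59]
turn [-0.   -5.44 -0.  ] shift@start [-1.94  0.13  2.25] shift@end [0.14 0.13 2.97]
turn [0. 0. 0.] shift@start [-0.   0.   1.8] shift@end [-0.   0.   1.8]
```

Emit:
jog_arm(series=[[0,0,0.64,0,0,-0.5,0],[0,0,0.64,0,0,-0.09,0],[0,0,0.64,-0.2,0.4,0,0],[0,0,0,-0.5,0.7,0,0],[0,0,0,-0.5,0.7,0,0],[0,0,0,-0.5,0.7,0,0],[0,0,0,-0.5,0.7,0,0],[0,0,0,-0.5,0.7,0,0],[0,0,0,-0.5,0.7,0,0],[0,0,0,-0.5,0.7,0,0],[0,0,0,-0.5,0.7,0,0],[0,-0.68,0,-0.24,0.18,0,0],[0,-0.68,0,0,0,0,0],[0,-0.68,0,0,0,0,0],[0,-0.68,0,0,0,0,0],[0,-0.68,0,0,0,0,0],[0,-0.68,0,0,0,0,0],[0,-0.68,0,0,0,0,0],[0,-0.68,0,0,0,0,0],[0,0,0,0,0,0,0]])

```text
time_s: 2.1
ee_pos: [0.3969, -0.2398, 0.26]
ee_rot: [0.372, -0.034, 0.928, 0.014]
ft_force: [-0.9, -0.3, 0.3]
gripper_width: 0.0854
grasp_force: 0.0
```

```bash
python3 - <<'E'
from h import *
n=np.array([.686,.052,-.725]);n/=np.linalg.norm(n);y=[-.075,.997,0];g=np.array([.558,-.2215,.082])
G=rot(n,y); delta([(g-.09*n,G),(g,G)])
m,p,d=grab("wrist"); cv2.imwrite("pics/w1.png",p); np.savez("w1.npz",p=p,W=pts(m,d))
E
```

```text
turn [-0.01  0.02 -0.02] shift@start [0.11 0.13 3.01] shift@end [0.1  0.12 3.01]
turn [0. 0. 0.] shift@start [-0.   0.   1.8] shift@end [-0.   0.   1.8]
```

View pics/w1.png

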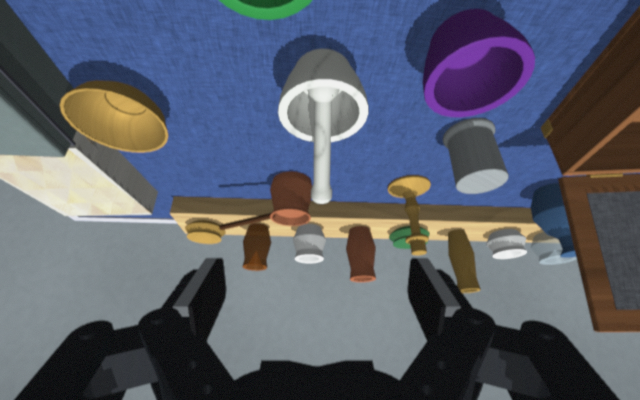

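The wrist view shows the mortar rim around (323,108) and the pestle shaft running from the bulb at (322,92) to the knob at (322,197). I refit the pestle from this view.

```bash
python3 - <<'E'
from h import *
from scipy.optimize import least_squares as LS
t=np.load("w1.npz");W=t["W"];c=t["p"].astype(int)
w=W[100:206,300:345].reshape(-1,3);k=c[100:206,300:345].reshape(-1,3)
w=w[(k.min(1)>90)&(np.ptp(k,axis=1)<45)]; hi=w[(w[:,2]>.075)&(w[:,2]<.3)]
d=np.array([.723,.054,.688]);s=(hi-[.551,-.222,.089])@d;print("axial range from grasp pt",np.percentile(s,[0,1,99,100]))
h=hi[(s<.028)]
def ax(q):
    e=np.array([q[2],q[3],1]);e/=np.linalg.norm(e);return np.linalg.norm(np.cross(h-[q[0],q[1],.09],e),axis=1)-.010
o=LS(ax,[.551,-.222,1.05,.08],loss="soft_l1",f_scale=.001);q=o.x;print(len(h),q,np.degrees(np.arctan(np.hypot(q[2],q[3]))),np.degrees(np.arctan2(q[3],q[2])),np.std(o.fun))
r=W[40:150,270:375].reshape(-1,3);r=r[(r[:,2]>.062)&(r[:,2]<.07)]
o=LS(lambda q:np.maximum(abs(np.hypot(r[:,0]-q[0],r[:,1]-q[1])-.044)-.005,0),[.503,-.224],loss="soft_l1",f_scale=.002);print("mortar",len(r),o.x,r.min(0),r.max(0))
E
```

```text
axial range from grasp pt [-0.03058166 -0.02829107  0.05065435  0.05293643]
781 [ 0.55314584 -0.22220441  1.06695781  0.06306119] 46.90525452654823 3.382459462836925 0.0006453732851196591
mortar 1963 [ 0.49764194 -0.22526524] [ 0.45348031 -0.27373403  0.06200012] [ 0.54943995 -0.17684169  0.06990336]
```

Emit:
jog_arm(series=[[0,0,0,0.1,0.12,0.6,0],[0,0,0,0,0,0.6,0],[0,0,0,0,0,0.6,0],[0,0,0,0,0,0.6,0],[0,0,0,0,0,0.6,0],[0,0,0,0,0,0.5,0],[0,0,0,0,0,0.4,0],[0,0,0,0,0,0.4,0],[0,0,0,0,0,0.3,0],[0,0,0,0,0,0.2,0],[0,0,0,0,0,0,0]])

```text
time_s: 3.25
ee_pos: [0.5591, -0.2208, 0.0814]
ee_rot: [0.369, -0.035, 0.929, 0.014]
ft_force: [-0.6, -0.0, -0.3]
gripper_width: 0.0855
grasp_force: 0.0
```

```bash
python3 - <<'E'
from h import *
n=np.array([.686,.052,-.725]);n/=np.linalg.norm(n);y=[-.075,.997,0];g=np.array([.5592,-.2217,.082])
delta([(g,rot(n,y))])
E
```

```text
turn [ 0.01 -0.03  0.  ] shift@start [-0.01 -0.02 -0.01] shift@end [-0.01 -0.02 -0.01]
```

Positioned within about 1 mm. Close, then pull out along the pestle's axis (tool −x) and up.

Emit:
jog_arm(series=[[0,0,0,0,-0.02,0,0.5],[0,0,0,0,0,0,0.8],[0,0,0,0,0,0,1],[0,0,0,0,0,0,1],[0,0,0,0,0,0,1],[0,0,0,0,0,0,1],[0,0,0,0,0,0,1],[0,0,0,0,0,0,1]])

```text
time_s: 4.05
ee_pos: [0.559, -0.2229, 0.0836]
ee_rot: [0.371, -0.035, 0.928, 0.014]
ft_force: [-0.7, -1.1, 1.5]
gripper_width: 0.0174
grasp_force: 58.5
```

Emit:
jog_arm(series=[[0,0,0,-0.1,0,-0.05,1],[0,0,0,-0.2,0,-0.1,1],[0,0,0,-0.3,0,-0.2,1],[0,0,0,-0.4,0,-0.4,1],[0,0,0,-0.4,0,-0.5,1],[0,0,0,-0.3,0,-0.5,1],[0,0,0,-0.3,0,-0.5,1],[0,0,0,-0.2,0,-0.5,1],[0,0,0,0,0,-0.3,1],[0,0,0,0,0,0,1]])

```text
time_s: 5.05
ee_pos: [0.5339, -0.225, 0.2747]
ee_rot: [0.373, -0.035, 0.927, 0.013]
ft_force: [-0.3, 0.4, -1.4]
gripper_width: 0.0172
grasp_force: 58.5
```

```bash
python3 - <<'E'
from h import *
yaw=np.radians(8.5);cx=np.array([np.cos(yaw),np.sin(yaw),0]);cy=np.array([-np.sin(yaw),np.cos(yaw),0]);C=np.array([.4605,.2135,0])
G=rot([0,0,-1],cy); p,r=cur();print(p)
e=C+cx*.020+cy*.069
delta([(np.array([.48,-.10,.27]),G),(e+[0,0,.20],G),(e+[0,0,.031],G)])
m,pp,d=grab("wrist"); cv2.imwrite("pics/w2.png",pp)
m,pp,d=grab("top"); W=pts(m,d); r=W[140:220,350:430].reshape(-1,3);r=r[(r[:,2]>.055)&(r[:,2]<.07)];print(r.min(0),r.max(0))
E
```

```text
[ 0.5338954  -0.2250074   0.27470459]
turn [-0.22  5.48 -0.5 ] shift@start [ 0.7   2.57 -0.55] shift@end [0.7  2.63 0.09]
turn [0. 0. 0.] shift@start [-0.94  7.64  1.4 ] shift@end [-0.94  7.64  1.4 ]
turn [0. 0. 0.] shift@start [0.   0.   3.38] shift@end [0.   0.   3.38]
[ 0.40474221 -0.24472546  0.05512989] [ 0.54658022 -0.08516689  0.06993086]
```

View pics/w2.png

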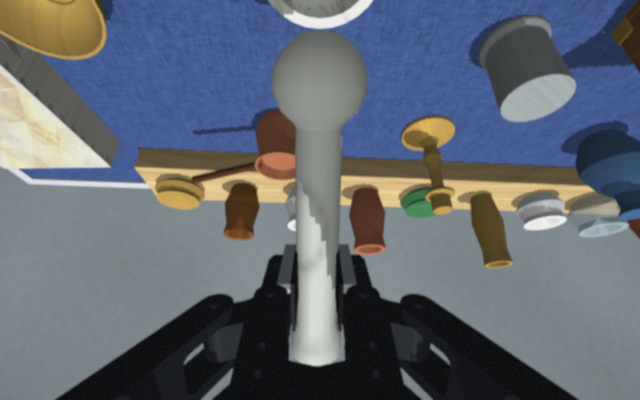

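Emit:
jog_arm(series=[[-0.03,0.69,-0.06,0,0,0,1],[-0.03,0.69,-0.06,0,0,0,1],[-0.03,0.69,-0.06,0,0,0,1],[-0.03,0.69,-0.06,0,0,0,1],[-0.03,0.69,-0.06,0,0,0,1],[-0.03,0.69,-0.06,0,0,0,1],[-0.03,0.69,-0.06,0,0,0,1],[-0.03,0.69,-0.06,0,0,0,1],[0,0,0,0.4,0.4,0,1],[0,0,0,0.3,0.8,0.1,1],[0,0,0,0,0.9,0,1],[0,0,0,0,0.9,0,1],[0,0,0,0,0.9,0,1],[0,0,0,0,0.9,0,1],[0,0,0,0,0.9,0,1],[0,0,0,-0.2,0.9,0,1],[0,0,0,-0.3,0.9,0,1],[0,0,0,-0.4,0.9,0,1],[0,0,0,0,0.5,0,1],[0,0,0,0,0,0,1]])

```text
time_s: 7.15
ee_pos: [0.4777, 0.2206, 0.2646]
ee_rot: [-0.008, -0.075, 0.997, 0.002]
ft_force: [-0.6, -0.2, -2.0]
gripper_width: 0.0174
grasp_force: 58.8
```

```bash
python3 - <<'E'
from h import *
p,r=cur();print(p,np.round(r.as_matrix(),3).tolist())
m,pp,d=grab("wrist"); cv2.imwrite("pics/w3.png",pp); W=pts(m,d); np.savez("w3.npz",p=pp,W=W)
T=r.inv().apply((W-p).reshape(-1,3)).reshape(W.shape)
# pestle points in tool frame: near axis
k=(abs(T[...,1])<.022)&(abs(T[...,2])<.035)&(T[...,0]>.015)&(T[...,0]<.12)
q=T[k]; print(len(q),q.min(0),q.max(0))
for a in np.arange(.015,.12,.01):
    b=q[(q[:,0]>a)&(q[:,0]<a+.01)]
    if len(b): print(round(a,3),len(b),np.round([b[:,1].min(),b[:,1].max(),b[:,2].min(),b[:,2].max()],4))
E
```

```text
[0.47769399 0.22059534 0.26457249] [[-0.988, -0.15, -0.016], [-0.151, 0.989, 0.003], [0.015, 0.005, -1.0]]
12923 [ 0.01500601 -0.01736282 -0.0284439 ] [ 0.10256711  0.01980591 -0.00765149]
0.015 891 [-0.0093  0.0104 -0.0195 -0.008 ]
0.025 949 [-0.0091  0.0103 -0.0192 -0.0085]
0.035 1032 [-0.0092  0.0106 -0.0199 -0.0077]
0.045 1102 [-0.0091  0.0108 -0.0197 -0.0082]
0.055 1169 [-0.0089  0.0105 -0.0194 -0.0085]
0.065 1505 [-0.0147  0.0171 -0.0255 -0.0084]
0.075 2643 [-0.0174  0.0198 -0.0281 -0.0092]
0.085 2655 [-0.0165  0.0194 -0.0284 -0.0096]
0.095 977 [-0.0132  0.0164 -0.0242 -0.009 ]
```

View pics/w3.png

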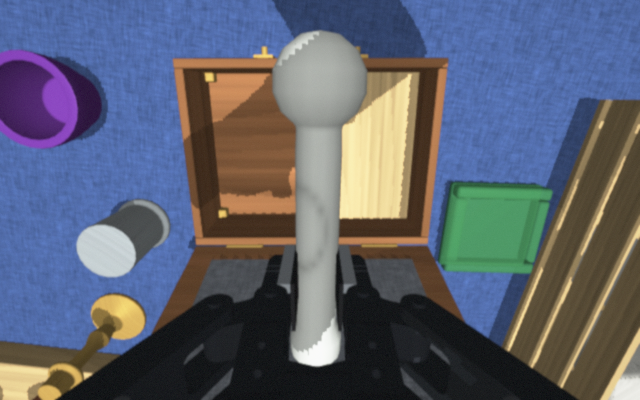

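The pestle is held level, with its axis 9.5 mm behind the TCP and its middle 25 mm toward the bulb. Now I fit the case from this near view (rim corners at about (176,62), (446,62), (432,240), (195,240)).

```bash
cat >> h.py <<'E'
from scipy.optimize import least_squares as LS
def casefit(W,q0=(.461,.2135,.148)):
    w=W.reshape(-1,3); w=w[(abs(w[:,2]-.084)<.004)&(np.hypot(w[:,0]-q0[0],w[:,1]-q0[1])<.2)]
    def f(q):
        c,n=np.cos(q[2]),np.sin(q[2]);d=w[:,:2]-q[:2];x=d@[c,n];y=d@[-n,c]
        return np.maximum(abs(np.maximum(abs(x)-.092,abs(y)-.1255))-.0045,0)
    o=LS(f,q0,loss="soft_l1",f_scale=.001); return o.x,len(w),w
E
python3 - <<'E'
from h import *
W=np.load("w3.npz")["W"]; q,n,w=casefit(W); print(q,np.degrees(q[2]),n)
c,s=np.cos(q[2]),np.sin(q[2]);d=W[...,:2]-q[:2];x=d@[c,s];y=d@[-s,c];z=W[...,2]
k=abs(z-.084)<.004
k2=k&(abs(x)<.06);print("y walls",np.percentile(y[k2&(y>.1)&(y<.14)],[2,98]),np.percentile(y[k2&(y<-.1)&(y>-.14)],[2,98]))
k2=k&(abs(y)<.1);print("front",np.percentile(x[k2&(x<-.07)&(x>-.11)],[2,98]));
for nm,a in(("bed",(y>.03)&(y<.1)),("wide",(y<-.0)&(y>-.1))):
    b=z[a&(abs(x)<.07)&(z<.06)];print(nm,np.median(b))
b=(z<.06)&(z>.0)&(abs(x)<.06)&(abs(y)<.12)
print("divider y", np.percentile(y[b&(abs(z-.042)<.004)&(abs(y)<.03)],[5,95]) if (b&(abs(z-.042)<.004)).any() else None)
cx=np.array([c,s,0]);cy=np.array([-s,c,0]);C=np.array([*q[:2],0])
t=np.radians(2.67);zz=-np.array([0,0,1])*np.cos(t)-cx*np.sin(t)*1
G=rot(zz,cy)
print(G.as_matrix()[:,0])
e=C+cx*.026+cy*.069
p,r=cur();delta([(e+[0,0,.14],G),(e+[0,0,.034],G)]);print(e)
E
```

```text
[0.46088518 0.21353414 0.15108854] 8.656735878444039 7174
y walls [0.12071873 0.12945352] [-0.12934216 -0.12071602]
front [-0.0985218  -0.08774346]
bed 0.025593525822693225
wide 0.007619802780854779
divider y None
[-0.98753459 -0.15035097  0.04658343]
turn [ 0.03  0.23 -0.01] shift@start [-0.2   1.31  2.51] shift@end [-0.28  1.32  2.49]
turn [0. 0. 0.] shift@start [-0.1  -0.    2.12] shift@end [-0.1  -0.    2.12]
[0.47620349 0.28566146 0.        ]
```

Emit:
jog_arm(series=[[0.03,0.12,-0.01,-0.1,0.6,0,1],[0,0.11,0,-0.18,0.72,0,1],[0,0,0,0,0,0.5,1],[0,0,0,0,0,0.5,1],[0,0,0,0,0,0.5,1],[0,0,0,0,0,0.5,1],[0,0,0,0,0,0.5,1],[0,0,0,0,0,0.4,1],[0,0,0,0,0,0.3,1],[0,0,0,-0.05,0,0.3,1],[0,0,0,-0.05,0,0.3,1],[0,0,0,0,0,0.2,1],[0,0,0,0,0,0.2,1],[0,0,0,0,0,0,1]])

```text
time_s: 8.6
ee_pos: [0.4775, 0.2839, 0.0558]
ee_rot: [-0.023, -0.074, 0.997, -0.001]
ft_force: [-0.6, 0.0, -1.6]
gripper_width: 0.0175
grasp_force: 59.0
```

```bash
python3 - <<'E'
from h import *
q=(.4609,.2135,.151);c,s=np.cos(q[2]),np.sin(q[2]);cx=np.array([c,s,0]);cy=np.array([-s,c,0]);C=np.array([*q[:2],0])
t=np.radians(2.67);G=rot(-np.array([0,0,1])*np.cos(t)-cx*np.sin(t),cy)
e=C+cx*.026+cy*.069
delta([(e+[0,0,.033],G)])
m,pp,d=grab("wrist"); W=pts(m,d);p,r=cur();T=r.inv().apply((W-p).reshape(-1,3))
k=(abs(T[:,1])<.022)&(abs(T[:,2])<.04)&(T[:,0]>.08)&(T[:,0]<.12); print(T[k].max(0),T[k].min(0),W.reshape(-1,3)[k][:,2].max())
E
```

```text
turn [ 0.01  0.01 -0.01] shift@start [-0.    0.04  0.46] shift@end [-0.    0.04  0.46]
[0.11548026 0.02198599 0.03863897] [ 0.08000239 -0.02199757 -0.02730288] 0.08794402979208486
```

Emit:
jog_arm(series=[[0,0,0,0,0.04,0.1,1],[0,0,0,0,0,0.1,1],[0,0,0,0,0,0.1,1],[0,0,0,0,0,0.08,1],[0,0,0,0,0,0.06,1],[0,0,0,0,0,0,1],[0,0,0,0,0,0,1]])

```text
time_s: 9.35
ee_pos: [0.477, 0.2863, 0.0355]
ee_rot: [-0.022, -0.074, 0.997, -0.0]
ft_force: [0.3, 0.1, -1.5]
gripper_width: 0.0175
grasp_force: 59.0
```

Emit:
jog_arm(series=[[0,0,0,0,0,0.03,1],[0,0,0,0,0,0.03,1],[0,0,0,0,0,0,1],[0,0,0,0,0,0,1]])

```text
time_s: 9.75
ee_pos: [0.4769, 0.2864, 0.0327]
ee_rot: [-0.022, -0.074, 0.997, -0.0]
ft_force: [-0.8, 0.5, -0.4]
gripper_width: 0.0177
grasp_force: 59.3
```

Emit:
jog_arm(series=[[0,0,0,0,0,0.02,1],[0,0,0,0,0,0,0.76],[0,0,0,0,0,0,0.7],[0,0,0,0,0,0,0.6],[0,0,0,0,0,0,0.55],[0,0,0,0,0,0,0.55],[0,0,0,0,0,0,0.55]])

```text
time_s: 10.45
ee_pos: [0.4767, 0.2857, 0.0313]
ee_rot: [-0.022, -0.074, 0.997, -0.001]
ft_force: [0.0, -3.3, 0.2]
gripper_width: 0.0383
grasp_force: 0.0
```

Emit:
jog_arm(series=[[0,0,0,0,0,-0.1,0.55],[0,0,0,0,0,-0.2,0.55],[0,0,0,0,0,-0.4,0.55],[0,0,0,0,0,-0.6,0.55],[0,0,0,0,0,-0.8,0.55],[0,0,0,0,0,-0.9,0.55],[0,0,0,0,0,-0.9,0.55],[0,0,0,0,0,-0.5,0.55],[0,0,0,0,0,0,0.55]])

```text
time_s: 11.35
ee_pos: [0.4876, 0.288, 0.2577]
ee_rot: [-0.018, -0.075, 0.997, 0.002]
ft_force: [0.5, -0.5, 0.2]
gripper_width: 0.0386
grasp_force: 0.0
```

```bash
python3 - <<'E'
from h import *
m,pp,d=grab("wrist"); cv2.imwrite("pics/w4.png",pp); W=pts(m,d)
q=(.4609,.2135,.151);c,s=np.cos(q[2]),np.sin(q[2]);dd=W[...,:2]-q[:2];x=dd@[c,s];y=dd@[-s,c];z=W[...,2]
k=(abs(x)<.087)&(y>.02)&(y<.118)&(z>.034)&(z<.075)
print(k.sum(),x[k].min(),x[k].max(),y[k].min(),y[k].max(),z[k].max()); print(cv2.minAreaRect(np.stack([x[k],y[k]],1).astype(np.float32)))
# next: mortar grasp. rim -x side along direction cx-like; compute pose
t=np.radians(12);M=np.array([.5015,-.2253,0]);a=np.array([1.,0,0])
n=np.array([np.sin(t),0,-np.cos(t)]); G=rot(n,a)
w=M-a*.043+[0,0,.066]; g=w+n*.026
p,r=cur();print(p,g)
yaw=G.as_matrix();print(yaw)
for A in(G,rot(n,-a)): delta([(g+[0,0,.12],A),(g,A)])
print(read_state()["joint_pos"])
E
```

```text
3149 -0.07581601510038986 0.08699845293532914 0.020404486576608764 0.1170087852955042 0.07494070018345222
((0.005591660737991333, 0.06869608908891678), (0.16281332075595856, 0.09660429507493973), 0.007436831947416067)
[0.4868439  0.2879231  0.25457372] [ 0.4639057  -0.2253      0.04056816]
[[ 0.          0.9781476   0.20791169]
 [ 1.          0.          0.        ]
 [ 0.          0.20791169 -0.9781476 ]]
turn [-1.32 -1.53 12.25] shift@start [  1.91 -10.09   1.89] shift@end [-10.26  -0.84   1.74]
turn [0. 0. 0.] shift@start [ 0.   -0.5   2.35] shift@end [ 0.   -0.5   2.35]
turn [  1.47  -1.26 -10.12] shift@start [  1.91 -10.09   1.89] shift@end [10.26  0.84  1.74]
turn [0. 0. 0.] shift@start [0.   0.5  2.35] shift@end [0.   0.5  2.35]
[ 0.86901413 -0.01612572  0.08071538 -0.0304705  -1.69287097 -2.29378863]
```

View pics/w4.png

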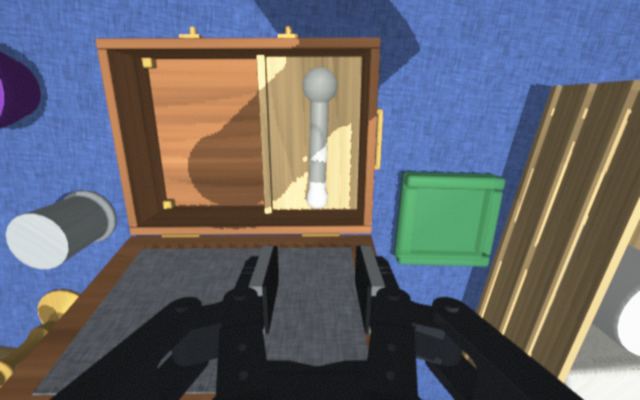

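The pestle lies well in the narrow bay (bulb (320,85), knob (317,195)). Now over to the mortar.

Emit:
jog_arm(series=[[0,0,0,0.15,-0.4,0,0.55],[0,0,0,0.17,-0.8,0,0.55],[0,0,0,0.17,-0.9,0,0.5],[0,0,0,0.17,-0.9,0,0.5],[0,0,0,0.17,-0.9,0,0.5],[0,0,0,0.17,-0.9,0,0.5],[0,0,0,0.17,-0.9,0,0.5],[0,0,0,0.17,-0.9,0,0.5],[0,0,0,0.17,-0.9,0,0.5],[0,0,0,0.17,-0.9,0,0.5],[0,0,0,0.17,-0.9,0,0.5],[0,0,0,0.23,-0.8,0,0.5],[0,0,0,0,0,0,0.5]])

```text
time_s: 12.7
ee_pos: [0.457, -0.2312, 0.2533]
ee_rot: [-0.023, -0.072, 0.997, -0.0]
ft_force: [0.2, 0.1, -0.7]
gripper_width: 0.0433
grasp_force: 0.0
```

Emit:
jog_arm(series=[[0.113,-0.097,-0.78,0,0,0,0.5],[0.113,-0.097,-0.78,0,0,0,0.5],[0.113,-0.097,-0.78,0,0,0,0.5],[0.113,-0.097,-0.78,0,0,0,0.5],[0.113,-0.097,-0.78,0,0,0,0.5],[0.113,-0.097,-0.78,0,0,0,0.5],[0.113,-0.097,-0.78,0,0,0,0.5],[0.113,-0.097,-0.78,0,0,0,0.5],[0.113,-0.097,-0.78,0,0,0,0.5],[0.113,-0.097,-0.78,0,0,0,0.5],[0.113,-0.097,-0.78,0,0,0,0.5],[0.113,-0.097,-0.78,0,0,0,0.5],[0.113,-0.097,-0.78,0,0,0,0.5],[0,0,0,0,0,0,0.5]])

```text
time_s: 14.1
ee_pos: [0.4582, -0.2272, 0.2542]
ee_rot: [-0.071, 0.705, -0.702, 0.074]
ft_force: [0.8, 0.2, 0.2]
gripper_width: 0.0427
grasp_force: 0.0
```

```bash
cat > mort.py <<'E'
from h import *
def fit(W,M0=(.5015,-.2253)):
    w=W.reshape(-1,3); w=w[(w[:,2]>.06)&(w[:,2]<.071)&(np.hypot(w[:,0]-M0[0],w[:,1]-M0[1])<.062)]
    o=LS(lambda q:np.maximum(abs(np.hypot(w[:,0]-q[0],w[:,1]-q[1])-.044)-.005,0),M0,loss="soft_l1",f_scale=.002)
    return o.x,len(w),w
def goal(M,depth=.026,deg=12):
    t=np.radians(deg);a=np.array([1.,0,0]);n=np.array([np.sin(t),0,-np.cos(t)])
    return np.array([*M,0])-a*.043+[0,0,.066]+n*depth,rot(n,-a),n
if __name__=="__main__":
    m,pp,d=grab("wrist"); W=pts(m,d); np.savez("w5.npz",p=pp,W=W)
    M,k,w=fit(W);print(M,k,w.min(0),w.max(0))
    g,G,n=goal(M);p,_=cur();print(p,g);delta([(g-.1*n,G),(g,G)])
    # inner profile near -x wall
    a=W.reshape(-1,3);a=a[(abs(a[:,1]-M[1])<.006)];xx=M[0]-a[:,0]
    for z0 in np.arange(.01,.07,.008):
        b=xx[(abs(a[:,2]-z0)<.004)&(abs(xx)<.06)]
        if len(b): print(round(z0,3),len(b),np.round([b.min(),b.max()],4))
E
python3 mort.py
```

```text
[ 0.5026708  -0.22590213] 2366 [ 0.45469382 -0.27427646  0.06000794] [ 0.55064934 -0.17739997  0.06763271]
[ 0.45826808 -0.22726875  0.25415501] [ 0.4650765  -0.22590213  0.04056816]
turn [ 0.04 -0.03  0.  ] shift@start [-0.04  0.74  2.21] shift@end [-0.03  0.75  2.21]
turn [0. 0. 0.] shift@start [0. 0. 2.] shift@end [0. 0. 2.]
0.01 277 [-0.0266  0.0263]
0.018 176 [-0.0297  0.0287]
0.026 53 [-0.0326  0.032 ]
0.034 53 [-0.0351  0.0342]
0.042 40 [-0.0373  0.0362]
0.05 37 [-0.0386  0.0367]
0.058 29 [-0.0392 -0.0381]
0.066 194 [-0.048  0.048]
```

Emit:
jog_arm(series=[[0.04,-0.03,0,-0.03,0.75,0.2,0.5],[0,0,0,0,0,0.6,0.5],[0,0,0,0,0,0.6,0.5],[0,0,0,0,0,0.6,0.5],[0,0,0,0,0,0.6,0.5],[0,0,0,0,0,0.5,0.5],[0,0,0,0,0,0.4,0.5],[0,0,0,0,0,0.3,0.5],[0,0,0,0,0,0.2,0.5],[0,0,0,0,0,0.2,0.5],[0,0,0,0,0,0,0.5],[0,0,0,0,0,0,0.5]])

```text
time_s: 15.35
ee_pos: [0.4657, -0.2264, 0.042]
ee_rot: [-0.074, 0.704, -0.702, 0.075]
ft_force: [-0.1, -0.1, 0.2]
gripper_width: 0.0428
grasp_force: 0.0
```

```bash
python3 - <<'E'
from mort import *
g,G,n=goal((.5025,-.2259));delta([(g,G)])
E
```

```text
turn [-0.01 -0.    0.02] shift@start [-0.01  0.02  0.02] shift@end [-0.01  0.02  0.02]
```

Emit:
jog_arm(series=[[0,0,0,0,0,0.02,0.7],[0,0,0,0,0,0,0.8],[0,0,0,0,0,0,0.85],[0,0,0,0,0,0,0.9],[0,0,0,0,0,0,1],[0,0,0,0,0,0,1],[0,0,0,0,0,0,1],[0,0,0,0,0,0,1],[0,0,0,0,0,0,1]])

```text
time_s: 16.25
ee_pos: [0.4655, -0.2262, 0.0402]
ee_rot: [-0.074, 0.704, -0.702, 0.074]
ft_force: [-0.8, -0.0, -3.5]
gripper_width: 0.0097
grasp_force: 60.2
```

Gripped the wall. Lift slowly, world up (tool −z with a bit of +y).

Emit:
jog_arm(series=[[0,0,0,0,0.01,-0.05,1],[0,0,0,0,0.02,-0.1,1],[0,0,0,0,0.04,-0.2,1],[0,0,0,0,0.08,-0.4,1],[0,0,0,0,0.1,-0.5,1],[0,0,0,0,0.1,-0.5,1],[0,0,0,0,0.1,-0.5,1],[0,0,0,0,0.1,-0.5,1],[0,0,0,0,0.1,-0.5,1],[0,0,0,0,0.06,-0.3,1],[0,0,0,0,0,0,1],[0,0,0,0,0,0,1]])

```text
time_s: 17.45
ee_pos: [0.3939, -0.2262, 0.2067]
ee_rot: [-0.075, 0.704, -0.702, 0.074]
ft_force: [-1.0, 0.5, -4.9]
gripper_width: 0.0092
grasp_force: 59.9
```

```bash
python3 - <<'E'
from h import *
p,r=cur();print(p,read_state()["ft_force"])
m,pp,d=grab("wrist"); cv2.imwrite("pics/w6.png",pp); W=pts(m,d); np.savez("w6.npz",p=pp,W=W,pos=p,r=r.as_quat())
w=W.reshape(-1,3);k=np.hypot(w[:,0]-.51,w[:,1]+.226)<.075
b=w[k&(w[:,2]>p[2]-.03)&(w[:,2]<p[2]+.06)]
print(len(b),b.min(0),b.max(0)); h,e=np.histogram(b[:,2],20);print(h,np.round(e,3))
E
```

```text
[ 0.39389924 -0.22623348  0.20665611] [-1.02169973  0.4828986  -4.859831  ]
14058 [ 0.43503843 -0.27170252  0.1806985 ] [ 0.48089876 -0.19351245  0.23814171]
[1900  691  391  405  436  486  516  463  465  453  494  503  543  564
  481  473  510  529 1012 2743] [0.181 0.184 0.186 0.189 0.192 0.195 0.198 0.201 0.204 0.207 0.209 0.212
 0.215 0.218 0.221 0.224 0.227 0.23  0.232 0.235 0.238]
```

View pics/w6.png

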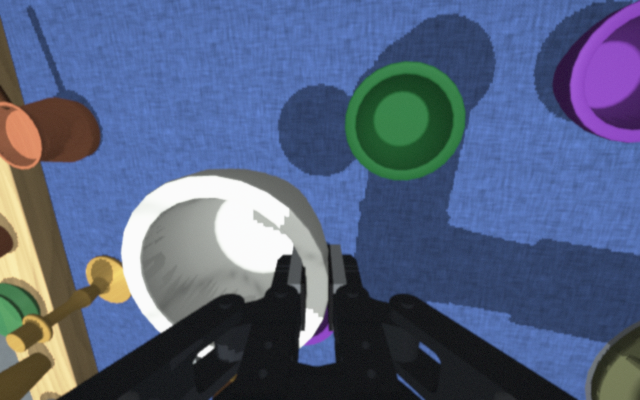

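The mortar is held, with its rim facing the camera around (230,260). I measure its tilt and centre in the hand.

```bash
cat > inhand.py <<'E'
from h import *
def mort(W,p,r):
    """rim plane and circle; returns centre of rim, normal (world)"""
    T=r.inv().apply((W-p).reshape(-1,3)); ok=(T[:,1]<-.0)&(T[:,1]>-.13)&(abs(T[:,0])<.07)&(T[:,2]<.0)&(T[:,2]>-.07)
    w=W.reshape(-1,3)[ok]; rng=np.random.default_rng(0); best=(0,)
    for _ in range(1500):
        a,b,c=w[rng.choice(len(w),3,False)]; n=np.cross(b-a,c-a);l=np.linalg.norm(n)
        if l<2e-4: continue
        n/=l; n*=np.sign(n[2])
        if n[2]<.9: continue
        i=abs((w-a)@n)<.0012
        if i.sum()>best[0]: best=(i.sum(),i)
    q=w[best[1]]; c=q.mean(0); n=np.linalg.svd(q-c)[2][2]; n*=np.sign(n[2])
    B=rot(n,[0,1,0]); l=B.inv().apply(q-c)
    o=LS(lambda s:np.maximum(abs(np.hypot(l[:,0]-s[0],l[:,1]-s[1])-.044)-.005,0),[0,0],loss="soft_l1",f_scale=.001)
    C=c+B.apply([*o.x,0]); return C,n,len(q),np.std(o.fun)
if __name__=="__main__":
    z=np.load("w6.npz"); r=R.from_quat(z["r"]);C,n,k,e=mort(z["W"],z["pos"],r)
    print("rim centre",C,"n",n,"tilt",np.degrees(np.arccos(n[2])),k,e)
    print("in tool",r.inv().apply(C-z["pos"]),r.inv().apply(n))
E
python3 inhand.py
```

```text
rim centre [ 0.4321563  -0.22657392  0.23384068] n [-0.06063872  0.00410306  0.99815135] tilt 3.4844345696326244 7749 0.0007558870830486135
in tool [ 0.00044392 -0.043106   -0.01855789] [-0.0043975  -0.15003387 -0.98867108]
```

```bash
cat > place.py <<'E'
from h import *
q=(.4609,.2135,.151);c,s=np.cos(q[2]),np.sin(q[2]);cx=np.array([c,s,0]);cy=np.array([-s,c,0]);C0=np.array([*q[:2],0])
t=np.radians(8.63);G=rot(cx*np.sin(t)-np.array([0,0,np.cos(t)]),-cx)
ct=np.array([.0004,-.0431,-.0186])
def tcp(x,y,bottom): return C0+cx*x+cy*y+[0,0,bottom+.066]-G.apply(ct)
E
python3 - <<'E'
from place import *
a=tcp(.012,-.056,.16);b=tcp(.012,-.056,.010);print(a,b); delta([(a,G),(b,G)])
E
```

```text
[0.44175927 0.15434763 0.2011433 ] [0.44175927 0.15434763 0.0511433 ]
turn [-0.42 -0.19 -1.04] shift@start [-7.61 -0.94  0.3 ] shift@end [-7.38 -2.06  0.4 ]
turn [0. 0. 0.] shift@start [0.   0.45 2.97] shift@end [0.   0.45 2.97]
```

Emit:
jog_arm(series=[[-0.14,-0.06,-0.35,0,0,0,1],[-0.14,-0.06,-0.35,0,0,0,1],[-0.14,-0.07,-0.34,0,0,0,1],[0,0,0,-0.2,-0.05,0,1],[0,0,0,-0.4,-0.1,0,1],[0,0,0,-0.6,-0.16,0,1],[0,0,0,-0.7,-0.2,0.1,1],[0,0,0,-0.7,-0.2,0.1,1],[0,0,0,-0.7,-0.2,0.1,1],[0,0,0,-0.7,-0.2,0.1,1],[0,0,0,-0.7,-0.2,0,1],[0,0,0,-0.7,-0.2,0,1],[0,0,0,-0.7,-0.2,0,1],[0,0,0,-0.6,-0.2,0,1],[0,0,0,-0.4,-0.2,0,1],[0,0,0,-0.28,-0.15,0,1],[0,0,0,0,0,0,1],[0,0,0,0,0,0,1]])

```text
time_s: 19.3
ee_pos: [0.4515, 0.1559, 0.2028]
ee_rot: [-0.057, 0.756, -0.65, 0.049]
ft_force: [-0.2, -0.3, -3.0]
gripper_width: 0.0093
grasp_force: 60.1
```

```bash
python3 - <<'E'
from place import *
from inhand import mort
p,r=cur();m,pp,d=grab("wrist");cv2.imwrite("pics/w7.png",pp); W=pts(m,d)
C,n,k,e=mort(W,p,r);print(C,n,np.degrees(np.arccos(n[2])),k,e,"tool",r.inv().apply(C-p))
d=C-C0;print("case xy",d@cx,d@cy,"bottom",C[2]-.066)
print("turn",np.round((r.inv()*G).as_rotvec()/np.radians(8),2))
print("shift to goal", np.round(r.inv().apply(C0+cx*.012-cy*.056+[0,0,.010+.066]-C)/.05,2), np.round(r.inv().apply([0,0,-1]),3))
cq,_,_=casefit(W);print(cq)
E
```

```text
[0.49129136 0.16137378 0.22768809] [-9.96507274e-04  2.03443796e-03  9.99997434e-01] 0.12979705171580005 7670 0.000789303536751261 tool [ 0.00060098 -0.0434141  -0.01859249]
case xy 0.02220435737688571 -0.056104755356577295 bottom 0.16168809105129142
turn [ 0.   -0.01 -0.  ]
shift to goal [-0.    0.66  2.97] [-0.001  0.15   0.989]
[0.46089096 0.21297135 0.15990284]
```

View pics/w7.png

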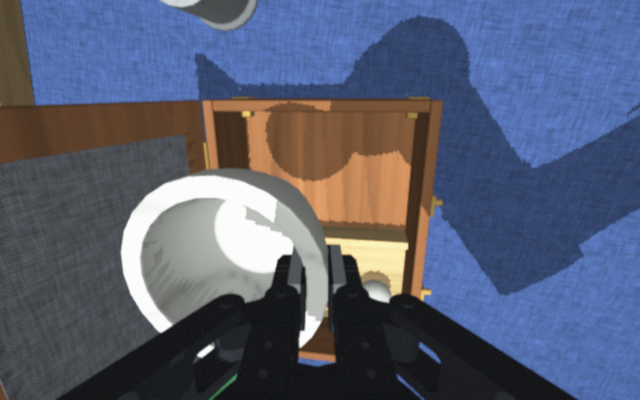

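Emit:
jog_arm(series=[[0,0,0,0,0.15,0.1,1],[0,0,0,0,0.14,0.3,1],[0,0,0,0,0.06,0.4,1],[0,0,0,0,0.06,0.4,1],[0,0,0,0,0.06,0.4,1],[0,0,0,0,0.05,0.3,1],[0,0,0,0,0.04,0.25,1],[0,0,0,0,0.03,0.2,1],[0,0,0,0,0.02,0.15,1],[0,0,0,0,0.02,0.1,1],[0,0,0,0,0,0,1],[0,0,0,0,0,0,1]])

```text
time_s: 20.55
ee_pos: [0.441, 0.154, 0.0711]
ee_rot: [-0.058, 0.756, -0.65, 0.05]
ft_force: [0.3, 0.3, -2.8]
gripper_width: 0.0096
grasp_force: 60.5
```

```bash
cat > chk.py <<'E'
from place import *
p,r=cur();ct=np.array([.0006,-.0434,-.0186]);C=p+r.apply(ct);d=C-C0
print("case xy",d@cx,d@cy,"bottom",C[2]-.066,"tilt",np.degrees(np.arccos(r.apply([-.0044,-.15,-.9887])[2])),read_state()["ft_force"])
E
python3 chk.py
```

```text
case xy 0.011457262053358773 -0.05647400648960298 bottom 0.030043823791194843 tilt nan [ 0.34794505  0.309034   -2.77400887]chk.py:3: RuntimeWarning: invalid value encountered in arccos
  print("case xy",d@cx,d@cy,"bottom",C[2]-.066,"tilt",np.degrees(np.arccos(r.apply([-.0044,-.15,-.9887])[2])),read_state()["ft_force"])
```

Emit:
jog_arm(series=[[0,0,0,0,0.01,0.1,1],[0,0,0,0,0.02,0.1,1],[0,0,0,0,0.01,0.08,1],[0,0,0,0,0.01,0.06,1],[0,0,0,0,0.01,0.05,1],[0,0,0,0,0,0,1],[0,0,0,0,0,0,1]])

```text
time_s: 21.25
ee_pos: [0.4408, 0.1538, 0.0509]
ee_rot: [-0.057, 0.756, -0.65, 0.05]
ft_force: [-0.3, -0.7, -3.6]
gripper_width: 0.0094
grasp_force: 60.5
```

```bash
python3 chk.py 2>/dev/null
```

```text
case xy 0.011211610913852052 -0.0566090490428905 bottom 0.009838886521193607 tilt nan [-0.26377429 -0.67511244 -3.59094118]
```

Emit:
jog_arm(series=[[0,0,0,0,0,0.03,1],[0,0,0,0,0,0.02,1],[0,0,0,0,0,0,1],[0,0,0,0,0,0,1]])

```text
time_s: 21.65
ee_pos: [0.4413, 0.1539, 0.0487]
ee_rot: [-0.057, 0.756, -0.65, 0.05]
ft_force: [-0.5, -1.6, -0.8]
gripper_width: 0.0092
grasp_force: 60.8
```

Emit:
jog_arm(series=[[0,0,0,0,0,0.01,1],[0,0,0,0,0,0,0.86],[0,0,0,0,0,0,0.82],[0,0,0,0,0,0,0.76],[0,0,0,0,0,0,0.7],[0,0,0,0,0,0,0.7],[0,0,0,0,0,0,0.7]])

```text
time_s: 22.35
ee_pos: [0.4412, 0.1539, 0.0479]
ee_rot: [-0.057, 0.756, -0.65, 0.05]
ft_force: [-1.0, -0.5, -0.0]
gripper_width: 0.0257
grasp_force: 0.0
```

Emit:
jog_arm(series=[[0,0,0,0,-0.01,-0.1,0.7],[0,0,0,0,-0.02,-0.2,0.7],[0,0,0,0,-0.03,-0.3,0.7],[0,0,0,0,-0.03,-0.4,0.7],[0,0,0,0,0,-0.6,0.7],[0,0,0,0,0,-0.8,0.7],[0,0,0,0,0,-0.9,0.7],[0,0,0,0,0,-0.9,0.7],[0,0,0,0,0,-0.9,0.8],[0,0,0,0,0,-0.5,0.9],[0,0,0,0,0,0,1]])

```text
time_s: 23.45
ee_pos: [0.4042, 0.1483, 0.3309]
ee_rot: [-0.061, 0.756, -0.65, 0.05]
ft_force: [-0.5, -0.2, -0.4]
gripper_width: 0.0002
grasp_force: 0.0
```

```bash
python3 - <<'E'
from place import *
p,r=cur();print(p,read_state()["joint_pos"])
m,pp,d=grab("top");W=pts(m,d);cv2.imwrite("pics/t8.png",cv2.resize(pp[100:260,180:420],None,fx=3,fy=3));
m,p2,d2=grab("scene");W2=pts(m,d2);cv2.imwrite("pics/s8.png",cv2.resize(p2[160:280,330:500],None,fx=4,fy=4))
for nm,w in(("top",W),("scene",W2)):
    dd=w[...,:2]-np.array(q[:2]);x=dd@[c,s];y=dd@[-s,c];z=w[...,2]
    k=(abs(x)<.085)&(y>-.12)&(y<.0)&(abs(z-.074)<.004)
    if k.any(): print(nm,"mortar rim",k.sum(),x[k].min(),x[k].max(),y[k].min(),y[k].max())
    k=(abs(y)<.11)&(z>.12)&(z<.30)&(x>.085)&(x<.2)
    a=np.arctan2(z[k]-.084,-(x[k]-.0965));print("lid",k.sum(),np.percentile(a,[10,50,90]),z[k].max(),x[k].max())
E
```

```text
[0.40420196 0.1482742  0.3309365 ] [ 0.92233491 -0.52803366 -0.24594535  0.1091618  -1.73524886 -0.7481443 ]
top mortar rim 134 -0.038188329260638955 0.0573656951318737 -0.11963844166921639 -0.021224530286488175
lid 1772 [1.7479732  1.77324831 1.79304171] 0.2811973177200293 0.14696995149813685
scene mortar rim 9 -0.08497491750391739 -0.08273163198434996 -0.11815378369163017 -0.007804238833855902
lid 3343 [1.83291321 1.869132   1.97085641] 0.27731532574102435 0.15107438534952813
```

View pics/s8.png

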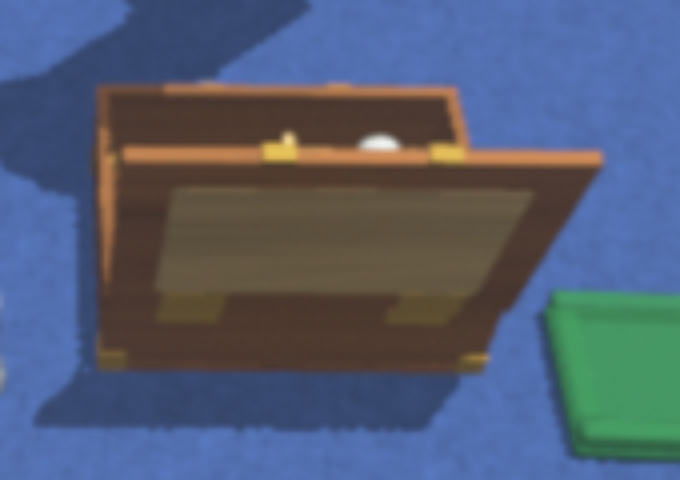

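The mortar stands in the wide bay; its white rim shows over the lid at (380,143), and the lid is near 1.78 rad. Next: go behind the lid with closed fingers and drag its free edge forward.

```bash
cat > lid.py <<'E'
from place import *
V=rot([0,0,-1],-cx)
def P(x,z,y=0.0): return C0+cx*x+cy*y+[0,0,z]
def tip(th,r=.175):
    u=np.array([-np.cos(th),np.sin(th)]);n=np.array([np.sin(th),np.cos(th)]);a=np.array([.0965,.084])+r*u+.010*n;b=np.array([.0965,.084])+.193*u+.010*n
    return (b+[.0145,-.02]) if th>np.pi/2 else a+[.0145,0]
E
python3 - <<'E'
from lid import *
m,pp,d=grab("wrist");W=pts(m,d);w=W.reshape(-1,3);dd=w-C0;x=dd@cx;y=dd@cy
k=(abs(w[:,2]-.074)<.008)&(abs(x)<.086)&(y<.005)&(y>-.119);b=w[k];print("rim",k.sum(),x[k].min(),x[k].max(),y[k].min(),y[k].max())
if k.sum()>50:
    n=np.linalg.svd(b-b.mean(0),full_matrices=False)[2][2];print("n",n,np.percentile(b[:,2],[2,50,98]))
delta([(P(.05,.345),V),(P(.20,.345),V),(P(.20,.25),V)])
ths=np.linspace(1.74,0,20);t=np.array([tip(a) for a in ths]);print(np.round(t[0],3));
for a,e,dv in zip(ths[1:],t[1:],np.diff(t,axis=0)): print(round(a,2),np.round(e,3),"ty",round(-dv[0]/.05,2),"tz",round(-dv[1]/.05,2))
E
```

```text
rim 1760 -0.037158892448774336 0.05945290787346875 -0.10518042903395938 -0.009081832814536348
n [-0.00468997 -0.00652296 -0.99996773] [0.06733303 0.07325919 0.07497562]
turn [-1.08 -0.   -0.  ] shift@start [-1.12 -2.36 -0.05] shift@end [-1.12 -2.33 -0.4 ]
turn [0. 0. 0.] shift@start [ 0. -3.  0.] shift@end [ 0. -3.  0.]
turn [0. 0. 0.] shift@start [0.  0.  1.9] shift@end [0.  0.  1.9]
[0.153 0.253]
1.65 [0.136 0.256] ty 0.35 tz -0.06
1.56 [0.119 0.259] ty 0.35 tz -0.07
1.47 [0.103 0.259] ty 0.32 tz 0.0
1.37 [0.087 0.258] ty 0.32 tz 0.03
1.28 [0.071 0.255] ty 0.32 tz 0.06
1.19 [0.055 0.25 ] ty 0.31 tz 0.09
1.1 [0.04  0.244] ty 0.3 tz 0.12
1.01 [0.026 0.237] ty 0.29 tz 0.14
0.92 [0.012 0.229] ty 0.27 tz 0.17
0.82 [-0.001  0.219] ty 0.26 tz 0.19
0.73 [-0.012  0.208] ty 0.24 tz 0.22
0.64 [-0.023  0.197] ty 0.22 tz 0.24
0.55 [-0.033  0.184] ty 0.19 tz 0.26
0.46 [-0.042  0.17 ] ty 0.17 tz 0.27
0.37 [-0.049  0.156] ty 0.15 tz 0.29
0.27 [-0.055  0.141] ty 0.12 tz 0.3
0.18 [-0.059  0.126] ty 0.09 tz 0.31
0.09 [-0.062  0.11 ] ty 0.06 tz 0.31
0.0 [-0.064  0.094] ty 0.03 tz 0.32
```

Emit:
jog_arm(series=[[-0.54,0,0,0,0,0,1],[-0.54,0,0,0,0,0,1],[0,0,0,-0.56,-0.7,-0.2,1],[0,0,0,-0.56,-0.8,-0.2,1],[0,0,0,0,-0.83,0,1],[0,0,0,0,-0.8,0,1],[0,0,0,0,-0.8,0,1],[0,0,0,0,-0.7,0,1],[0,0,0,0,-0.4,0,1],[0,0,0,0,0,0,1],[0,0,0,0,0,0,1]])

```text
time_s: 24.7
ee_pos: [0.6441, 0.2412, 0.3433]
ee_rot: [0.002, 0.758, -0.652, -0.0]
ft_force: [-0.0, 0.2, -0.6]
gripper_width: 0.0
grasp_force: 0.0
```

```bash
python3 - <<'E'
from lid import *
p,r=cur();d=p-C0;print("case",d@cx,d@cy,p[2],read_state()["joint_pos"]);delta([(P(.19,.25),V)])
E
```

```text
case 0.18531985899452255 -0.00017296264685870769 0.3433376626234277 [ 6.48342021e-01  3.36662902e-01  6.28541086e-01  6.33901442e-04
 -1.86572104e+00 -4.98329331e-01]
turn [ 0.02 -0.01 -0.01] shift@start [-0.01 -0.1   1.87] shift@end [-0.   -0.09  1.87]
```

Emit:
jog_arm(series=[[0,0,0,0,0,0.5,1],[0,0,0,0,0,0.5,1],[0,0,0,0,0,0.5,1],[0,0,0,0,0,0.35,1],[0,0,0,0,0,0,1],[0,0,0,0,0.2,0,1],[0,0,0,0,0.2,0,1],[0,0,0,0,0.2,0,1],[0,0,0,0,0.2,0,1],[0,0,0,0,0.25,-0.06,1],[0,0,0,0,0.3,-0.07,1],[0,0,0,0,0.3,0,1],[0,0,0,0,0,0,1]])

```text
time_s: 26.0
ee_pos: [0.5616, 0.2289, 0.2625]
ee_rot: [-0.002, 0.759, -0.652, 0.001]
ft_force: [-0.4, 0.1, 1.4]
gripper_width: 0.0
grasp_force: 0.0
```

```bash
python3 - <<'E'
from lid import *
p,r=cur();d=p-C0;print("case",d@cx,d@cy,p[2],read_state()["ft_force"])
m,pp,d=grab("scene");w=pts(m,d);dd=w-C0;x=dd@cx;y=dd@cy;z=w[...,2]
k=(abs(y)<.11)&(abs(y)>.05)&(z>.13)&(z<.29)&(x>.0)&(x<.2);print(k.sum(),np.percentile(np.arctan2(z[k]-.084,-(x[k]-.1065)),[10,50,90]))
E
```

```text
case 0.10184247006774688 4.081846550936519e-05 0.2625269083901003 [-0.38151807  0.09930155  1.42002649]
2492 [1.46114257 1.47770517 1.49719321]
```

The lid is following, now at about 1.48 rad. I continue along the arc.

Emit:
jog_arm(series=[[0,0,0,0,0.32,0.08,1],[0,0,0,0,0.32,0.08,1],[0,0,0,0,0.31,0.1,1],[0,0,0,0,0.3,0.12,1],[0,0,0,0,0.29,0.14,1],[0,0,0,0,0.27,0.17,1],[0,0,0,0,0.26,0.19,1],[0,0,0,0,0.24,0.22,1],[0,0,0,0,0.22,0.24,1],[0,0,0,0,0.19,0.26,1],[0,0,0,0,0.17,0.27,1],[0,0,0,0,0.15,0.29,1],[0,0,0,0,0,0,1]])

```text
time_s: 27.35
ee_pos: [0.4115, 0.2059, 0.1504]
ee_rot: [0.001, 0.758, -0.652, 0.0]
ft_force: [-0.1, 0.0, -0.0]
gripper_width: -0.0
grasp_force: 0.0
```

```bash
cat > lc.py <<'E'
from lid import *
p,r=cur();d=p-C0;print("case",d@cx,d@cy,p[2],read_state()["ft_force"])
m,pp,d=grab("scene");w=pts(m,d);dd=w-C0;x=dd@cx;y=dd@cy;z=w[...,2]
k=(abs(y)<.12)&(abs(y)>.07)&(z>.08)&(z<.29)&(x>-.09)&(x<.08)
A=np.polyfit(x[k],z[k],1);print(k.sum(),"angle",-np.arctan(A[0]),"z at x=-.09",np.polyval(A,-.09))
E
python3 lc.py
```

```text
case -0.049943669933693716 -0.00010916554586488762 0.15038689138763014 [-0.1450792   0.01631624 -0.00855373]
2206 angle 0.33656351222106234 z at x=-.09 0.16193494688991664
```

Emit:
jog_arm(series=[[0,0,0,0,0.12,0.25,1],[0,0,0,0,0.09,0.25,1],[0,0,0,0,0.05,0.25,1],[0,0,0,0,0.03,0.2,1],[0,0,0,0,0,0.1,1],[0,0,0,0,0,0.06,1],[0,0,0,0,0,0.04,1],[0,0,0,0,0,0,1]])

```text
time_s: 28.2
ee_pos: [0.3982, 0.204, 0.0941]
ee_rot: [-0.0, 0.758, -0.652, 0.001]
ft_force: [-0.0, 0.0, 0.7]
gripper_width: -0.0002
grasp_force: 0.6
```

```bash
python3 lc.py
```

```text
case -0.06337472446756075 4.778110802233261e-05 0.09414677472792629 [-0.04172196  0.03347997  0.73432975]
1695 angle -0.002433272778662199 z at x=-.09 0.09514408189323958
```

Nearly shut. I press gently by another millimetre or two, then retreat.

Emit:
jog_arm(series=[[0,0,0,0,0,0.02,1],[0,0,0,0,0,0.02,1],[0,0,0,0,0,0,1]])

```text
time_s: 28.55
ee_pos: [0.3984, 0.204, 0.094]
ee_rot: [-0.001, 0.758, -0.652, 0.001]
ft_force: [-6.2, -1.5, 10.5]
gripper_width: -0.0001
grasp_force: 6.0
```

Firm stop at 10 N, so the lid is shut. Retreat.

Emit:
jog_arm(series=[[0,0,0,0,0,-0.1,1],[0,0,0,0,0,-0.4,1],[0,0,0,0,0,-0.8,1],[0,0,0,0,0,-0.8,1],[0,0,0,0,0,-0.5,1],[0,0,0,0,0,0,1],[0,0,0,0,0,0,1]])

```text
time_s: 29.25
ee_pos: [0.3979, 0.2043, 0.2217]
ee_rot: [-0.0, 0.758, -0.652, 0.0]
ft_force: [-0.5, 0.1, -0.1]
gripper_width: -0.0
grasp_force: 0.0
```

```bash
python3 lc.py && python3 -c "
from cell import *
print(read_state()['joint_vel']); print(hand_in())"
```

```text
case -0.06363865453910006 0.00035639959593019785 0.22173526613288552 [-0.48809363  0.07701861 -0.08549466]
1694 angle -0.0013649615089597231 z at x=-.09 0.09517192567585692
[ 8.89168763e-05  3.99923661e-03 -1.79492431e-02 -1.60092290e-03
 -9.89210284e-04  6.94605720e-04]
the job is handed in; nothing more can be done
None
```

The pestle lies in the narrow bay, the mortar stands upright in the wide bay, and the lid is shut (measured within 0.003 rad); I handed the job in at about 29 s, and no verdict was shown.

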